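Drift a tie bar into line and swap in the bolt

ROBOT

A 6-joint arm with a two-finger parallel gripper is mounted at the origin on the work surface. World frame = base frame: x ahead of the robot, y to its left, z up, the work surface at z = 0. Lengths are in mm, angles in rad, forces in N, time in s.
With the tool pointing down it reaches from about 275 to 850 mm from the base axis. Payload 5.2 kg.
Tool frame: the origin (TCP) lies at the centre of the arm's flange, where the gripper is bolted on; the fingertips stand 173 mm ahead of it and the grasp point (between the pads) lies 155 mm ahead of it; z points along the fingers, y is the line along which they close (so a half turn about z gives the same grasp; the last joint's range is limited). The gripper opens to 85 mm and grips with 20 to 120 N. Pads are 22 mm wide; open, the fingers measure 114 mm over their backs; the gripper's body (76 mm by 85 mm) begins 54 mm behind the grasp point. The pads swing forward as they close: fully open they stand 13 mm farther back than shut.
Start: joints at [1.033, 0.259, 1.535, -0, 1.348, -0.203], TCP at [180.698, 519.475, 404.71] pointing down, gripper open.
Joint ranges: [-3.14, 3.14], [-0.91, 2.08], [0.19, 2.58], [-1.22, 4.36], [0.22, 2.71], [-3.12, 3.12]. Speed limits (rad/s): [2.57, 2.57, 3.14, 3.14, 3.14, 3.14].

INTERFACE

Orientations are given as a 3x3 rotation matrix whose columns are the frame's x, y, z axes.
In Python, from plant import bot, hand, planner, capture, camera_params, job_done gives the robot as it stands. The module is installed in compiled form; this text tells all that it offers. Calls block until the motion is done:
- bot.move_to(position, orientation): joint-space move of the TCP to a pose.
- bot.move_straight(position, attitude=None, vel=150): straight line of the TCP; attitude=None keeps the orientation; vel is the mean speed in mm/s.
- bot.move_joints(angles): joint-space move.
- hand.open_jaws() and hand.grab(f_grip=None): open the fingers fully, or close them until they stop; f_grip is the grip in N (None keeps the last).
- bot.dwell(seconds).
- planner.inverse_kinematics(position, orientation): joint angles nearest the present ones, or None.
- capture(name): name is "side" or "top"; returns the picture (400x640x3 uint8, red, green, blue); there is no depth.
- camera_params(name): a dict with "fx", "fy", "cx", "cy" (pixels), "camera_from_world" (4x4, takes a point from world to camera coordinates). Camera axes: x right, y down, z forward; pixel columns grow to the right and rows downward; lengths in mm; the calibration is good to about 2 mm. A picture is of the moment at which its call begins. camera_params takes no time and is no camera call.
A pose or a line that the arm cannot do raises bot.Unreachable and nothing moves.
- job_done(): hands the job in; it is judged then, once.
Readings, each from a call of its own:
- bot.read_time_s(): time.
- bot.read_q(): joint angles.
- bot.read_joint_velocities(): joint speeds.
- bot.read_joint_torque(): joint torques, N m.
- bot.read_tool_pos(): TCP position.
- bot.read_orientation(): TCP orientation.
- bot.read_contact_force(): force on the tool from outside, world axes, zero at the start.
- bot.read_wrist_torque(): the same for the moment, N m.
- bot.read_opening(): finger opening in mm.
- bot.read_grip_force(): force on a finger pad.
Only numpy, scipy, OpenCV 4.12 (cv2) and the standard library are available. Lean on these libraries where they do the work, as an engineer would, in place of code of your own. Each camera call takes 0.05 s, during which the arm holds its last target. There are 200 camera calls.

TASK

Get the second bolt into this tie bar: its open hole stands off the hole in the bearer under it. Take the red-handled tapered drift from the blue stand, find the gap between the two holes and work the drift gently down until its thick parallel part is right through both, which swings the bar into line; then pull it out and swap in the big dark M20 bolt, fully home with its washer flat on the bar, and let go. Move the bar only with the drift, never with the gripper, do not force the drift or the bolt, stand the drift in the stand again, and leave the other things alone.

Things in the scene. Friction and masses are not known exactly. Their poses are not given: they have to be found in the camera images.
- far_bearer: Dull grey steel channel offcut, 120 x 120 mm, toes down on packing bars and strap-clamped to the table; it does not move. Origin on the table under the tie bar's pivot bolt, x pointing away from the near bearer, z up. A second offcut, the near bearer (150 mm long, its pose is not measured), is clamped about 25 mm beyond it towards -x. Both webs are 7 mm thick, tops 95 mm above the table, with free space below down to the table.
- tie_bar: Bright flat bar, 230 x 60 x 8 mm, lying across both webs, top 103 mm above the table. Its slotted far end is held by a finger-tight bolt with a dark head and a washer in the far bearer: it can swing level about that bolt and slide lengthwise under the washer, each against a steady 5 to 6 N at its open hole, and stays where it is left. Origin in the slot, x from the open hole to the slot. More than 40 N from drift or bolt burrs it.
- bar_hole (a point): Centre of the tie bar's open 22 mm round hole, at its top face (103 mm above the table). The near bearer's own 22 mm hole lies under it, 4 to 9 mm off lengthwise (either way) and also 4 to 9 mm off sideways (either way): not measured, seen only as an open crescent in the bar's hole, or felt (solid web lies 8 mm below the bar's top). White soapstone lines on the web point at its centre.
- stand: Fixed blue pin stand of folded plate, 235 x 70 mm, its top 105 mm above the table. Origin on the table under its middle, z up, x along its length. Three 26 mm through holes in its 6 mm top, at x = -80, 0 and +80 mm, hold the drift, the bolt and the spare bolt, in any order.
- stand_hole0 (a point): Centre of the stand's hole at x = -80 mm, at the top face.
- stand_hole1 (a point): Centre of the stand's middle hole, at the top face.
- stand_hole2 (a point): Centre of the stand's hole at x = +80 mm, at the top face.
- drift: Steel tapered drift standing tip down in the stand, 165 mm long, about 0.48 kg. Origin at the tip, z up along the axis to the handle. Diameter 8 mm at the tip (last 1.5 mm rounded) growing evenly to 21 mm at z = 55 mm, then the parallel part, 21 mm wide to z = 90 mm; shoulder 34 mm wide from 90 to 96 mm; round red handle 25 mm wide from 96 to 165 mm. In the stand its shoulder rests on the stand's top.
- bolt: M20 hex bolt, dark head, standing head up in the stand, about 0.25 kg. Origin at the foot of the shank, z up along the axis. Shank 20 mm wide and 60 mm long with a 2.5 mm chamfered foot; fast under the head is a washer 37 mm wide and 3 mm thick (z = 60 to 63 mm); hexagon head 30 mm across flats, 13 mm high (z = 63 to 76 mm), one pair of flats square to the bolt's own y axis.
- bolt_seat (a point): On the bolt's axis at the underside of its washer.
- spare_bolt: Thinner, shorter brass-coloured bolt (M16, 24 mm head) standing in the stand; not for this joint, leave it. Origin at the foot of its shank.
- wire_brush: Wire brush with a 260 mm wooden handle lying on the table; leave it. Origin under its middle.
- chipping_hammer: Chipping hammer with a black coil handle lying on the table; leave it. Origin under its handle.
- magnet_square: Orange triangular magnetic welding square, 100 mm, lying on the table; leave it. Origin under its middle.
There are look-alikes about, which are no part of the job. What is shaped like the drift but orange is not meant. Leave any pink look-alike of the bolt alone.

How it is judged:
By the outcome, as a careful person would: the job done as asked, in the order asked, and still so for the second after the job is handed in, with the robot touching nothing.
It also fails if it takes over 72 s, if anything falls off the work surface, if the arm or the gripper's body presses on something with over 40 N, if the wrist force passes 120 N, or if a joint passes its speed limit or range.

## Working session

There is one attempt and no reset: what is moved stays moved. The work goes in short steps, each a Python script; the robot and the scene stay as the last script left them, time stands still between calls to the robot, and variables do not carry over. Pictures are saved under pics/ and viewed, at most 10 in all, crops included, and the job is handed in when it is done.

```bash
mkdir -p pics; python3 - <<'E'
from plant import *
import cv2,numpy as np
for n in("side","top"):
    im=capture(n);cv2.imwrite(f"pics/{n}0.png",im[:,:,::-1])
    p=camera_params(n);print(n,p["fx"],p["fy"],p["cx"],p["cy"]);print(np.round(p["camera_from_world"],3))
print(bot.read_time_s(),bot.read_contact_force(),bot.read_orientation())
E
```

```text
side 394.42323735845963 394.42323735845963 318.02964775913694 198.32079404488925
[[ 8.84000e-01 -4.68000e-01 -9.00000e-03 -5.05297e+02]
 [-2.88000e-01 -5.29000e-01 -7.99000e-01  2.82432e+02]
 [ 3.69000e-01  7.08000e-01 -6.02000e-01  8.07498e+02]
 [ 0.00000e+00  0.00000e+00  0.00000e+00  1.00000e+00]]
top 512.3120819839972 512.3120819839972 316.82581026428755 208.93295883444495
[[ 7.00000e-03 -1.00000e+00 -1.40000e-02  4.45930e+01]
 [-9.91000e-01 -5.00000e-03 -1.35000e-01  6.25513e+02]
 [ 1.35000e-01  1.40000e-02 -9.91000e-01  1.45682e+03]
 [ 0.00000e+00  0.00000e+00  0.00000e+00  1.00000e+00]]
0.1 [-0.56183657 -0.014322    0.23621358] [[-9.44479943e-01  3.28568066e-01 -8.14602122e-04]
 [ 3.28568935e-01  9.44478929e-01 -1.41688725e-03]
 [ 3.03830637e-04 -1.60587454e-03 -9.99998664e-01]]
```

View pics/top0.png

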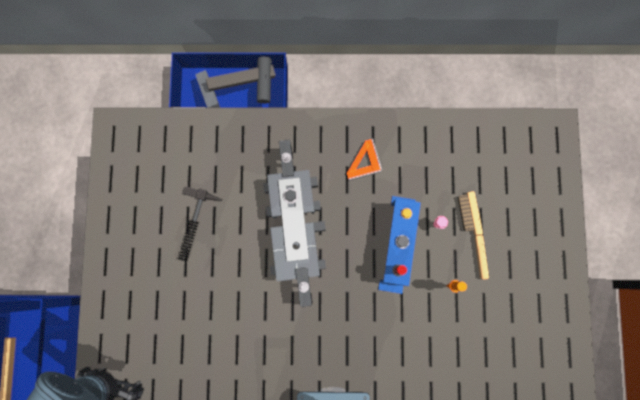

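View pics/side0.png

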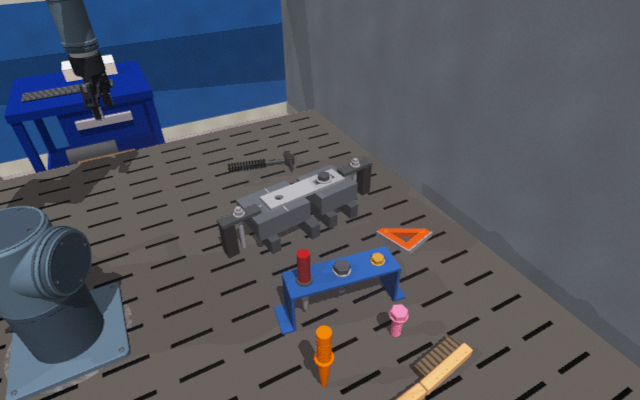

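The overview shows the drift (top 401,270), the bolt (403,241), the brass spare (407,213) and the bar hole (296,245). The bar's pivot is at (290,195). Next I'll enlarge crops.

```bash
python3 - <<'E'
from plant import *
import cv2,numpy as np
def avg(n,k=4): return np.mean([capture(n).astype(float) for _ in range(k)],0).astype(np.uint8)[:,:,::-1]
t=avg("top");s=avg("side");cv2.imwrite("pics/t.png",t);cv2.imwrite("pics/s.png",s)
a=cv2.resize(t[215:285,265:325],None,fx=8,fy=8,interpolation=cv2.INTER_CUBIC) #480x560
cv2.imwrite("pics/a.png",a)
b=cv2.resize(s[165:240,230:330],None,fx=8,fy=8,interpolation=cv2.INTER_CUBIC);cv2.imwrite("pics/b.png",b)
E
```

```text
(no output)
```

View pics/a.png

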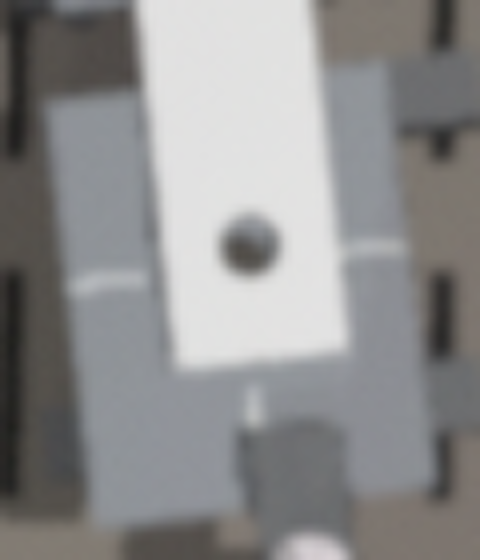

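View pics/b.png

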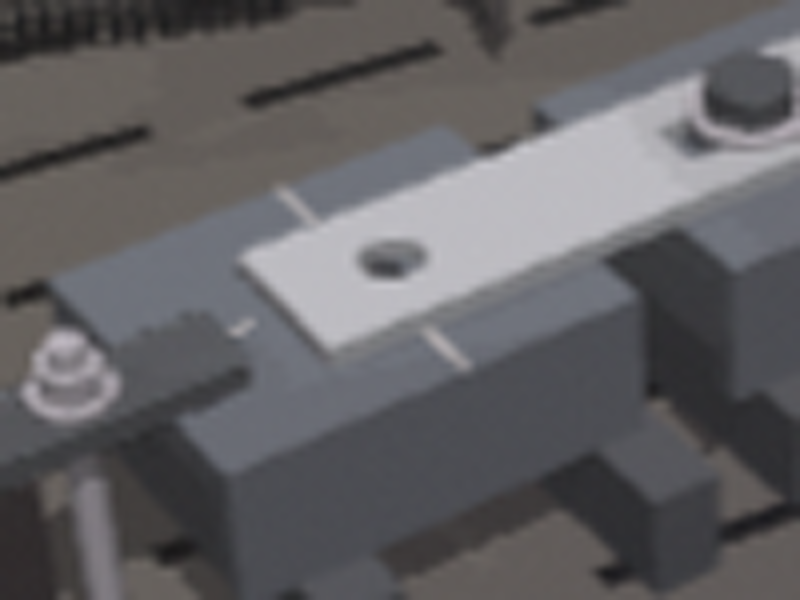

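Both crops show the bar hole (top crop 250,243; side crop 393,258). The soapstone lines run left (70,290)-(145,278), right (345,250)-(407,243) and near (254,388)-(256,425). In the side crop they run (280,190)-(320,222), (425,330)-(468,367) and (232,333)-(255,322). Next I'll compute positions.

```bash
cat > geo.py <<'E'
import numpy as np,cv2
from plant import camera_params
from scipy.optimize import minimize
P={n:camera_params(n) for n in("side","top")}
def proj(n,X):
    p=P[n];T=np.array(p["camera_from_world"]);c=np.atleast_2d(X)@T[:3,:3].T+T[:3,3]
    return np.c_[p["fx"]*c[:,0]/c[:,2]+p["cx"],p["fy"]*c[:,1]/c[:,2]+p["cy"]]
def back(n,uv,z):
    p=P[n];T=np.array(p["camera_from_world"]);R=T[:3,:3];o=-R.T@T[:3,3]
    d=R.T@np.array([(uv[0]-p["cx"])/p["fx"],(uv[1]-p["cy"])/p["fy"],1]);return (o+d*(z-o[2])/d[2])[:2]
def cyl(x,y,r,z0,z1):
    a=np.linspace(0,6.283,32);c=np.c_[x+r*np.cos(a),y+r*np.sin(a)]
    return np.r_[np.c_[c,0*a+z0],np.c_[c,0*a+z1]]
def sil(n,X,box):  # anti-aliased convex silhouette in box (c0,r0,w,h)
    c0,r0,w,h=box;k=8;m=np.zeros((h*k,w*k),np.uint8)
    u=(proj(n,X)-[c0,r0]+.5)*k-.5
    cv2.fillConvexPoly(m,cv2.convexHull(np.round(u).astype(np.int32)),255);return cv2.resize(m,(w,h),interpolation=cv2.INTER_AREA)/255.
def fit(imgs,soft,X,x0,step,pad=14,cams=("side","top")):
    B={}
    for n in cams:
        u=proj(n,X(x0)).mean(0);s=np.ptp(proj(n,X(x0)),0)/2+pad;a=np.maximum(np.round(u-s),0).astype(int);B[n]=(a[0],a[1],int(2*s[0]),int(2*s[1]))
    M={n:soft(imgs[n][B[n][1]:B[n][1]+B[n][3],B[n][0]:B[n][0]+B[n][2]].astype(float)) for n in cams}
    f=lambda v:sum(np.abs(sil(n,X(v),(B[n][0],B[n][1],M[n].shape[1],M[n].shape[0]))-M[n]).sum() for n in cams)
    x0=np.array(x0,float);S=np.vstack([x0]+[x0+np.eye(len(x0))[i]*step[i] for i in range(len(x0))])
    r=minimize(f,x0,method="Nelder-Mead",options=dict(initial_simplex=S,xatol=.05,fatol=.05));return r.x,r.fun,sum(m.sum() for m in M.values())
E
python3 - <<'E'
from geo import *
I={"top":cv2.imread("pics/t.png"),"side":cv2.imread("pics/s.png")}  # BGR
red=lambda a:np.clip((a[...,2]-np.maximum(a[...,1],a[...,0])-30)/60,0,1)*(a[...,1]<a[...,2]*.35)
x=back("top",(401,268),150)
for c in(("side","top"),("top",),("side",)):
    print("drift",c,fit(I,red,lambda v:cyl(v[0],v[1],12.5,96+15,180),x,[4,4],cams=c))
print("drift0",x)
br=back("top",(407,213),118);bo=back("top",(403,241.5),121);print("brass",br,"bolt",bo)
U=lambda n,o,p:(np.array(o)+(np.array(p)+.5)/8-.5)
T=lambda p:U("top",(265,215),p);S=lambda p:U("side",(230,165),p)
for n,f,L in(("top",T,[(70,290),(145,278),(345,250),(407,243),(254,388),(256,425),(250,243)]),("side",S,[(280,190),(320,222),(425,330),(468,367),(232,333),(255,322),(393,258)])):
    q=[back(n,f(p),95) for p in L[:6]];h=back(n,f(L[6]),103)
    print(n,"lines",np.round(q,1).tolist(),"barhole",h.round(1))
print("pivot",back("top",(290,195.5),119), back("side",S((750,88)),119))
wh=lambda a:np.clip((a.min(-1)-150)/40,0,1)
def bar(v):
    c,s=np.cos(v[2]),np.sin(v[2]);R=np.array([[c,-s],[s,c]])
    return np.c_[np.array([[115,30],[115,-30],[-115,-30],[-115,30]])@R.T+v[:2],[103]*4]
print("bar ends",[back("top",T(p),103).round(1) for p in((175,370),(350,350))],[back("side",S(p),103).round(1) for p in((240,258),(330,352))])
E
```

```text
drift ('side', 'top') (array([ 448.19680847, -175.15594033]), np.float64(247.93529411764706), np.float64(282.56666666666666))
drift ('top',) (array([ 447.86793579, -176.08874825]), np.float64(43.46666666666666), np.float64(63.333333333333336))
drift ('side',) (array([ 448.11802734, -174.75972298]), np.float64(203.8843137254902), np.float64(219.23333333333335))
drift0 [ 452.64796508 -179.04931954]
brass [ 604.81115295 -202.75331755] bolt [ 525.54958148 -189.97017914]
top lines [[499.4, 168.3], [503.7, 142.1], [513.9, 72.3], [516.5, 50.6], [465.7, 103.5], [452.9, 102.7]] barhole [515.6 105.1]
side lines [[500.4, 169.0], [505.3, 145.7], [512.3, 76.2], [516.5, 52.7], [458.3, 103.8], [466.7, 105.6]] barhole [514.8 105.8]
pivot [652.30783854 122.12166684] [650.40472087 115.95419474]
bar ends [array([471.5, 130.6]), array([478.7,  70. ])] [array([471.6, 129.3]), array([478.5,  70.5])]
```

```bash
python3 - <<'E'
from geo import *
I={"top":cv2.imread("pics/t.png"),"side":cv2.imread("pics/s.png")}
print(I["top"][270,396:407].tolist(),I["side"][265,294:314].tolist())
red=lambda a:np.clip((a[...,2]/(a.max(-1).clip(1))>.99)*(a[...,2]>1.8*a[...,1])*(a[...,2]-40)/60,0,1)*(a[...,1]<a[...,2]*.4)
x=np.array([445,-178.])
for c in(("side","top"),("top",),("side",)):
    print("drift",c,fit(I,red,lambda v:cyl(v[0],v[1],12.5,111,180),x,[4,4],cams=c,pad=8))
for n in I: print(n,proj(n,[[445,-178,111],[445,-178,180]]).tolist()); m=red(I[n].astype(float))>.5;m[:, :280]=0;m[:240]=0;m[300:]=0;ys,xs=np.nonzero(m);print(len(ys),ys.min(),ys.max(),xs.min(),xs.max(),xs.mean(),ys.mean())
a=cv2.resize(I["side"][240:310,270:410],None,fx=5,fy=5,interpolation=3);b=cv2.resize(I["top"][190:300,375:435],None,fx=5,fy=5,interpolation=3)[:550]
h=cv2.resize(I["top"][237:253,287:303],None,fx=20,fy=20,interpolation=3)
c=np.zeros((600,800,3),np.uint8);c[:350,:480]=a[:,:480];c[:550,490:790]=b;c[360:580,:220]=h[50:270,50:270]
h2=cv2.resize(I["side"][188:206,268:290],None,fx=10,fy=10,interpolation=3);c[360:540,240:460]=h2
cv2.imwrite("pics/c.png",c)
E
```

```text
[[35, 36, 96], [35, 38, 157], [41, 44, 209], [43, 47, 223], [40, 47, 224], [41, 49, 225], [42, 47, 224], [41, 46, 224], [40, 46, 224], [55, 51, 221], [109, 74, 201]] [[32, 26, 28], [34, 28, 29], [35, 31, 31], [38, 33, 68], [37, 33, 93], [41, 39, 96], [43, 40, 100], [43, 40, 108], [46, 41, 110], [49, 45, 113], [52, 49, 107], [54, 51, 103], [49, 45, 100], [42, 38, 109], [36, 32, 113], [58, 45, 90], [110, 76, 67], [155, 95, 63], [170, 96, 51], [171, 97, 51]]
drift ('side', 'top') (array([ 448.47618306, -175.72061324]), np.float64(163.55098039215687), np.float64(369.7666666666667))
drift ('top',) (array([ 449.72618103, -178.83521271]), np.float64(35.989215686274505), np.float64(70.91666666666667))
drift ('side',) (array([ 448.38480139, -175.47830296]), np.float64(125.51862745098039), np.float64(298.85))
top [[398.5386579977684, 271.1043152776237], [402.3575729874141, 270.7068996403006]]
71 266 273 396 406 401.0422535211268 269.5492957746479
side [[302.9857684752159, 279.25897126762396], [301.8202347792584, 254.34329770980088]]
301 249 282 297 309 303.2691029900332 263.7940199335548
```

View pics/c.png

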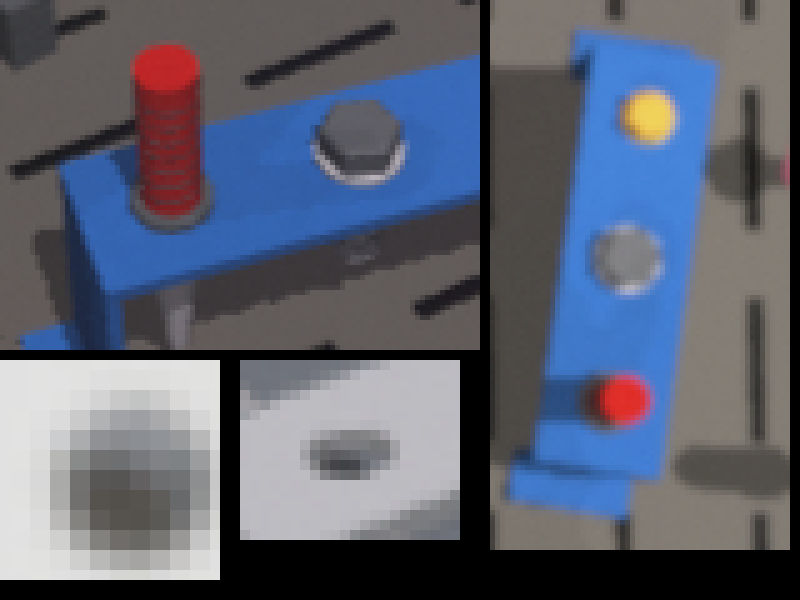

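The view shows the red handle top at side (303,253) and top (402,270), and the bolt's hex head at side crop (360,122). The dark crescent is at the lower left of the bar hole, so the web hole lies towards −x, +y, which agrees with the soapstone lines. Next I'll pick up the drift.

```bash
cat > rob.py <<'E'
from plant import *
from geo import *
def ori(ang):  # tool down, closing axis y at angle ang in the world
    y=np.array([np.cos(ang),np.sin(ang),0]);z=np.array([0,0,-1.]);return np.c_[np.cross(y,z),y,z]
A=np.arctan2(.986,.167);R=ori(A)
def save(n,box,k,name):
    im=np.mean([capture(n).astype(float) for _ in range(2)],0).astype(np.uint8)[:,:,::-1];c,r,w,h=box
    o=cv2.resize(im[r:r+h,c:c+w],None,fx=k,fy=k,interpolation=3);cv2.imwrite(f"pics/{name}.png",im);return o
st=lambda:(round(bot.read_time_s(),2),np.round(bot.read_tool_pos(),1).tolist(),np.round(bot.read_contact_force(),1).tolist(),round(bot.read_opening(),1))
E
python3 - <<'E'
from rob import *
cs=[(318,128),(345,101),(385,104),(402,130)]
ctr=back("side",(270+(360+.5)/5-.5,240+(122+.5)/5-.5),121);print("boltc",ctr)
for c in cs:
    q=back("side",(270+(c[0]+.5)/5-.5,240+(c[1]+.5)/5-.5),121)-ctr;print(q.round(1),np.degrees(np.arctan2(q[1],q[0])).round())
d=(448,-176.2)
bot.move_to([*d,400],R);print(st())
bot.move_straight([*d,300],vel=120);print(st())
hand.grab(80);print(st(),bot.read_grip_force())
bot.move_straight([*d,450],vel=120);print(st())
bot.move_to([511.8,108,450],R);bot.dwell(.2);print(st())
bot.move_straight([511.8,108,285+125],vel=120);bot.dwell(.2);print(st())
a=save("side",(235,130,90,90),6,"s1");b=save("top",(270,200,50,90),5,"t1")
c=np.zeros((600,800,3),np.uint8);c[:540,:540]=a;c[:450,550:]=b;cv2.imwrite("pics/d.png",c)
E
```

```text
boltc [ 527.87824911 -186.95949164]
[-16.6   5.2] 163.0
[ 0.6 13. ] 88.0
[14.1  3.8] 15.0
[ 12.6 -11.8] -43.0
(3.13, [448.2, -175.6, 400.0], [-0.0, 0.7, -1.1], 85.3)
(4.12, [448.3, -176.3, 300.6], [0.0, -0.5, 0.1], 85.2)
(4.71, [448.1, -176.1, 300.5], [-1.5, 2.0, 4.5], 23.2) 78.1072211265564
(6.11, [447.8, -176.1, 449.1], [0.2, -0.5, -5.1], 23.5)
(7.43, [512.0, 106.7, 450.0], [-1.0, 0.3, -4.3], 23.6)
(8.12, [512.1, 108.0, 411.1], [0.4, 0.5, -4.9], 23.4)
```

View pics/d.png

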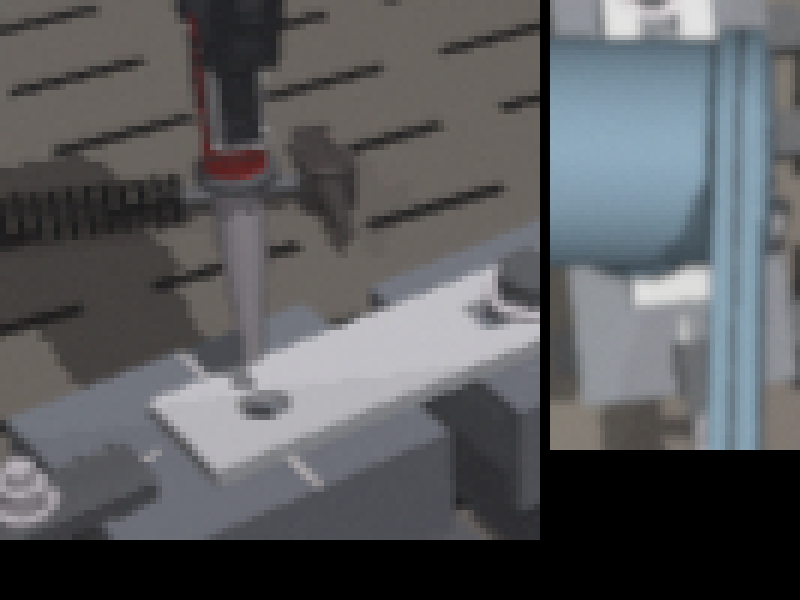

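The side view shows the drift held upright, its tip at about crop (252,380) and the bar hole at (264,404). The arm hides the top view. Next I'll compare the tip with where it should be.

```bash
python3 - <<'E'
from rob import *
f=lambda p:(235+(p[0]+.5)/6-.5,130+(p[1]+.5)/6-.5)
print("tip",back("side",f((252,380)),126), "shoulder",back("side",f((238,176)),126+93),"hole",back("side",f((264,404)),103))
g=lambda u:((u-[235,130]+.5)*6-.5).round(0).tolist()
print(g(proj("side",[[512,108,126],[512,108,219],[515,105.6,103],[508.3,110.4,95]])))
im=cv2.imread("pics/s1.png")
for r in(175,181,187,190,191,192,193,194,195): print(r,im[r,268:285].mean(-1).round().astype(int).tolist())
E
```

```text
tip [505.75800907  94.15491253] shoulder [510.57761376 102.55130108] hole [514.35500068 105.49135159]
[[253.0, 359.0], [236.0, 169.0], [265.0, 403.0], [248.0, 417.0]]
175 [35, 40, 47, 63, 85, 100, 112, 118, 120, 116, 104, 97, 98, 101, 102, 100, 101]
181 [100, 101, 101, 101, 101, 91, 95, 113, 118, 116, 102, 95, 103, 103, 107, 114, 118]
187 [73, 76, 76, 76, 76, 76, 76, 91, 112, 116, 107, 110, 123, 128, 130, 151, 178]
190 [93, 77, 75, 76, 78, 78, 83, 95, 130, 155, 176, 193, 193, 194, 194, 193, 194]
191 [146, 94, 85, 88, 93, 102, 109, 120, 158, 193, 194, 195, 193, 193, 194, 194, 193]
192 [162, 153, 136, 142, 136, 129, 118, 118, 153, 188, 194, 194, 193, 193, 194, 194, 194]
193 [163, 178, 193, 194, 194, 163, 118, 119, 118, 160, 194, 195, 193, 194, 194, 193, 192]
194 [193, 193, 194, 194, 193, 171, 136, 133, 130, 161, 191, 190, 187, 186, 188, 187, 188]
195 [192, 192, 193, 191, 192, 193, 190, 178, 163, 149, 133, 132, 131, 133, 153, 177, 182]
```

```bash
cat >> rob.py <<'E'
def force(k=4):
    F=[]
    for _ in range(k): bot.dwell(.02);F.append(bot.read_contact_force())
    return np.mean(F,0)
B0=np.array([0,0,-4.8])
E
python3 - <<'E'
from rob import *
x,y=511.8,108.
b=force(8);print("base",b.round(2))
bot.move_straight([x,y,285+106],vel=80)
for tz in np.arange(104,79,-2.):
    bot.move_straight([x,y,285+tz],vel=40);f=force()-b;print(tz,round(bot.read_tool_pos()[2]-285,1),f.round(1))
    if f[2]>7 or np.hypot(*f[:2])>8: break
print(st())
E
```

```text
base [-0.18 -0.14 -4.59]
104.0 104.3 [0.3 0.1 0.3]
102.0 102.0 [0.1 0.6 0. ]
100.0 99.9 [ 0.3  0.4 -0.1]
98.0 97.9 [-0.1 -0.   0.3]
96.0 95.9 [ 0.5 -0.  -0.1]
94.0 94.0 [0.4 0.3 0.1]
92.0 91.9 [ 0.4  0.8 -0. ]
90.0 89.9 [-0.2  0.1 -0.6]
88.0 87.9 [0.6 0.1 0. ]
86.0 85.9 [ 0.7 -0.1 -0. ]
84.0 83.9 [ 0.2  0.5 -0.5]
82.0 81.9 [ 0.2 -0.2 -0.4]
80.0 79.9 [ 0.5  0.2 -0. ]
(12.95, [511.8, 108.0, 364.9], [0.4, 0.6, -4.3], 23.1)
```

```bash
python3 - <<'E'
from rob import *
W=np.array([508.3,110.5]);s=np.array([511.8,108.])-W;D=np.hypot(*s);u=s/D;off=np.zeros(2)
b=np.array([.3,.2,-4.7])
for tz in np.arange(77,21,-3.):
    r=min(10.5,4+(95-tz)*6.5/55)
    for it in range(4):
        p=W+u*min(D,max(0,11-r-.4))+off
        bot.move_straight([*p,285+tz],vel=40);f=force(3)-b;l=np.hypot(*f[:2])
        if l<7 and f[2]<15: break
        off+=f[:2]/l*max(l-4,0)*.08
    print(tz,it,p.round(1),round(bot.read_tool_pos()[2]-285,1),bot.read_tool_pos()[:2].round(1),f.round(1),bot.read_wrist_torque().round(1))
    if f[2]>22 or l>18: print("stop");break
print(st())
E
```

```text
77.0 0 [511.8 108. ] 76.9 [511.8 108. ] [-0.7 -0.  -0. ] [ 0.  -0.  -0.1]
74.0 0 [511.7 108.1] 73.9 [511.6 108.1] [-0.2 -0.2  0.2] [ 0. -0.  0.]
71.0 0 [511.4 108.3] 71.0 [511.5 108.3] [ 0.9 -0.3 -0.7] [-0.1 -0.2 -0. ]
68.0 0 [511.1 108.5] 68.1 [511.3 108.4] [ 1.4 -1.5  0.7] [-0.3 -0.5  0. ]
65.0 0 [510.8 108.7] 65.4 [511.1 108.6] [ 1.9 -2.1  4.5] [-0.4 -0.5 -0.1]
62.0 0 [510.5 108.9] 62.4 [510.8 108.8] [ 2.  -2.   8.3] [-0.5 -0.5 -0. ]
59.0 0 [510.2 109.1] 59.1 [510.4 109.1] [ 2.9 -2.7  6.4] [-0.6 -0.7 -0. ]
56.0 0 [509.9 109.3] 55.9 [510.1 109.3] [ 3.7 -3.3  5.5] [-0.7 -0.8  0. ]
53.0 0 [509.6 109.5] 52.8 [509.7 109.5] [ 3.5 -3.6  5.6] [-0.8 -0.9 -0. ]
50.0 0 [509.3 109.8] 49.7 [509.4 109.7] [ 4.1 -3.7  5.6] [-0.8 -1.  -0.1]
47.0 0 [509.1 110. ] 46.3 [509.  109.9] [ 4.2 -3.9  3.6] [-0.8 -1.   0. ]
44.0 0 [508.8 110.2] 43.2 [508.7 110.1] [ 4.  -3.5  2.9] [-0.8 -1.  -0. ]
41.0 0 [508.5 110.4] 40.2 [508.4 110.3] [ 4.  -4.   3.1] [-0.8 -1.  -0.1]
38.0 0 [508.4 110.4] 37.1 [508.3 110.3] [ 4.3 -4.5  2.7] [-0.9 -1.1 -0. ]
35.0 0 [508.4 110.4] 34.1 [508.3 110.3] [ 4.  -4.2  2.5] [-0.8 -1.1 -0. ]
32.0 0 [508.4 110.4] 31.1 [508.3 110.3] [ 4.2 -4.3  2.7] [-0.9 -1.  -0. ]
29.0 0 [508.4 110.4] 28.1 [508.3 110.3] [ 5.  -3.7  2. ] [-0.9 -1.  -0. ]
26.0 0 [508.4 110.4] 25.1 [508.3 110.3] [ 4.1 -4.1  2.2] [-0.9 -1.  -0. ]
23.0 0 [508.4 110.4] 22.1 [508.3 110.3] [ 4.3 -4.9  2.4] [-0.9 -1.   0. ]
(18.65, [508.3, 110.3, 307.1], [4.7, -4.9, -1.6], 23.2)
```

The drift is through at tip z≈22 with only about 6 N of lateral load. I'll pull it out, stand it back in its hole, and fit the hex yaw offline from the earlier images.

```bash
python3 - <<'E'
from rob import *
bot.move_straight([508.4,110.4,450],vel=90);print(st())
d=(447.9,-176.1)
bot.move_to([*d,440],R);bot.dwell(.1);b=force(5)
bot.move_straight([*d,306],vel=120)
for z in(304,303,302,301,300,299,298):
    bot.move_straight([*d,z],vel=30);f=force(2)-b;print(z,f.round(1))
    if f[2]>4: break
hand.open_jaws();print(st())
bot.move_straight([*d,400],vel=150);print(st())
I={"top":cv2.imread("pics/t.png"),"side":cv2.imread("pics/s.png")}
def m(a):
    br=a.mean(-1);sat=np.ptp(a,axis=-1);return np.clip((70-sat)/30,0,1)*np.clip((150-br)/30,0,1)
def hexp(v):
    a=v[2]/57.296+np.arange(6)*np.pi/3;c=np.c_[v[0]+17.32*np.cos(a),v[1]+17.32*np.sin(a)]
    return np.r_[np.c_[c,np.full(6,108)],np.c_[c,np.full(6,121)]]
for cams in(("side",),("top",)):
    print(cams,[(lambda r:(r[0].round(1).tolist(),round(r[1],1)))(fit(I,m,hexp,[526.5,-189,y0],[3,3,8],pad=3,cams=cams)) for y0 in(0,15,30,45)])
E
```

```text
(20.38, [508.3, 110.4, 449.4], [0.2, -0.7, -5.2], 23.4)
304 [ 0.4  0.3 -0.4]
303 [ 0.   0.1 -0.5]
302 [-0.1  0.1 -0.1]
301 [-0.5 -0.4 -0.3]
300 [-1.4  1.5  5.7]
(24.99, [447.9, -176.1, 300.0], [-0.5, -0.4, 0.3], 85.5)
(25.81, [447.6, -175.9, 399.2], [0.1, -0.6, -0.0], 85.5)
('side',) [([525.8, -189.1, 35.9], np.float64(55.7)), ([526.2, -188.4, 38.7], np.float64(59.9)), ([525.9, -188.9, 37.9], np.float64(59.6)), ([526.1, -189.0, 36.2], np.float64(59.6))]
('top',) [([527.0, -185.3, -15.7], np.float64(34.3)), ([527.0, -185.6, 19.2], np.float64(37.0)), ([526.7, -185.3, 36.9], np.float64(34.9)), ([526.5, -185.7, 43.5], np.float64(33.9))]
```

```bash
python3 - <<'E'
from rob import *
c=(526.2,-188.7);R2=ori(np.radians(67))
bot.move_to([*c,340],R2);b=force(4)
bot.move_straight([*c,283],vel=100);print((force(3)-b).round(1))
hand.grab(100);print(st(),bot.read_wrist_torque().round(2),bot.read_grip_force())
bot.move_straight([*c,300],vel=60);bot.dwell(.15);print(st())
a=save("side",(290,200,100,110),5,"s2");cv2.imwrite("pics/e.png",a)
E
```

```text
[-0.4 -0.4  0.3]
(27.69, [526.3, -188.7, 283.8], [-1.3, 0.7, 4.2], 26.8) [ 0.1   0.17 -0.01] 99.26853004842997
(28.27, [526.0, -188.6, 299.7], [0.0, 1.0, -2.8], 26.6)
```

View pics/e.png

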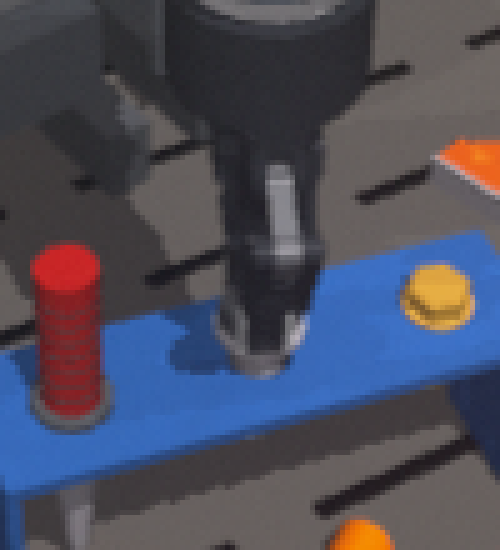

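The head is gripped across its flats (opening 26.8) and the bolt is upright. The drift is back in the stand. Next I'll insert the bolt compliantly.

```bash
cat > ins.py <<'E'
from rob import *
def insert(p,b,zs,H=268.8):
    p=np.array(p,float)
    for fz in zs:
        for it in range(6):
            bot.move_straight([*p,H+fz],vel=30);f=force(3)-b;l=np.hypot(*f[:2])
            if l<2: break
            p+=f[:2]/l*min((l-1)*.15,.5)
        print(fz,it,p.round(2),f.round(1),bot.read_wrist_torque().round(2),round(bot.read_tool_pos()[2]-H,1))
        if f[2]>8 or l>12: print("stop");break
    return p
E
python3 - <<'E'
from ins import *
c=(526.2,-188.7);R2=ori(np.radians(67));p=(508.7,110.1)
bot.move_straight([*c,430],vel=150);bot.move_to([*p,430],R2);bot.move_straight([*p,268.8+112],vel=100);bot.dwell(.2)
b=force(8);print(b.round(2),st())
a=save("side",(240,150,75,75),6,"s3");cv2.imwrite("pics/f.png",a)
insert(p,b,[106,103,101,99,97,95,93,91])
print(st())
E
```

```text
[-0.33  0.14 -2.45] (31.52, [508.8, 110.2, 381.3], [-0.5, 0.9, -3.1], 26.8)
106 0 [508.7 110.1] [0.6 0.6 0.6] [-0.05  0.01 -0.03] 105.8
103 0 [508.7 110.1] [ 0.1 -0.1  0.1] [-0.03  0.04  0.06] 102.9
101 0 [508.7 110.1] [0.6 0.1 0.1] [-0.    0.06 -0.01] 101.0
99 0 [508.7 110.1] [ 0.1 -0.5  0.2] [-0.    0.08  0.07] 98.9
97 0 [508.7 110.1] [ 0.9 -0.3  0.3] [0.01 0.   0.02] 96.9
95 0 [508.7 110.1] [ 0.9  0.3 -0.1] [-0.01 -0.02 -0.01] 94.9
93 0 [508.7 110.1] [0.8 0.1 0.2] [0.04 0.04 0.  ] 92.9
91 0 [508.7 110.1] [ 0.6  0.1 -0.1] [-0.02  0.03 -0.01] 90.9
(34.12, [508.7, 110.1, 359.7], [0.4, -0.5, -3.8], 26.9)
```

View pics/f.png

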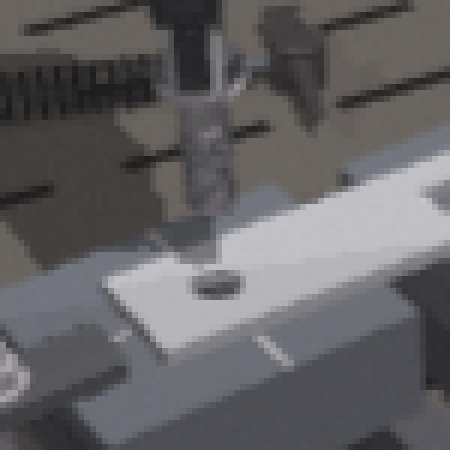

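The picture, taken above the hole, shows the bolt hanging upright over the aligned hole at crop (217,283). Since then it has gone into both holes with no contact force. Next I'll seat it.

```bash
python3 - <<'E'
from ins import *
b=np.array([-.33,.14,-2.6])
p=insert((508.7,110.1),b,[85,79,73,67,61,55,50,47,45,44,43.5,43,42.5,42])
hand.open_jaws();bot.dwell(.2);print(st())
bot.move_straight([*p,420],vel=120)
bot.move_to([250,420,420],R);bot.dwell(.2);print(st())
a=save("side",(230,160,100,75),5,"s4");t=save("top",(265,180,150,110),5,"t4")
h=save("side",(280,235,120,60),4,"s5")
c=np.zeros((600,800,3),np.uint8);c[:375,:500]=a;cv2.imwrite("pics/g1.png",c[:375,:500])
c=np.zeros((600,760,3),np.uint8);c[:375,:500]=a;c[380:600,:480]=h[:220];c[:600,505:]=t[:600][:550,:255].repeat(1,0)[:600] if t.shape[0]>=600 else np.pad(t[:,:255],((0,600-t.shape[0]),(0,0),(0,0)))
cv2.imwrite("pics/g.png",c)
E
```

```text
85 0 [508.7 110.1] [0.5 0.2 0.5] [-0.01 -0.06  0.02] 84.8
79 0 [508.7 110.1] [0.1 0.1 0.1] [-0.02 -0.03  0.08] 78.8
73 0 [508.7 110.1] [ 0.3 -0.2  0.4] [ 0.04  0.01 -0.02] 72.9
67 0 [508.7 110.1] [ 0.2 -0.1  0.1] [-0.03 -0.02  0.02] 66.8
61 0 [508.7 110.1] [ 0.2  0.2 -0.5] [ 0.05  0.07 -0.02] 60.8
55 0 [508.7 110.1] [-0.1  0.1 -0.8] [ 0.05  0.12 -0.05] 54.8
50 0 [508.7 110.1] [-0.7  0.  -0. ] [0.11 0.14 0.02] 49.8
47 0 [508.7 110.1] [-0.7  0.6 -0.4] [ 0.12  0.17 -0.02] 46.9
45 0 [508.7 110.1] [-0.1  1.1 -0.6] [0.16 0.13 0.04] 44.9
44 0 [508.7 110.1] [-0.4  0.5 -0.3] [ 0.18  0.17 -0.  ] 44.0
43.5 0 [508.7 110.1] [-0.3  0.9 -0.2] [ 0.26  0.18 -0.02] 43.5
43 0 [508.7 110.1] [-0.5  0.8 -0.1] [0.23 0.16 0.02] 43.0
42.5 0 [508.7 110.1] [-0.5  1.2  0.3] [0.24 0.2  0.  ] 42.5
42 0 [508.7 110.1] [-0.5  0.5  0.2] [0.26 0.15 0.02] 42.0
(39.78, [508.7, 110.1, 310.8], [-0.4, -0.8, -0.0], 85.2)
(42.53, [250.9, 419.6, 419.9], [0.5, -0.7, 0.8], 85.4)
```

View pics/g.png

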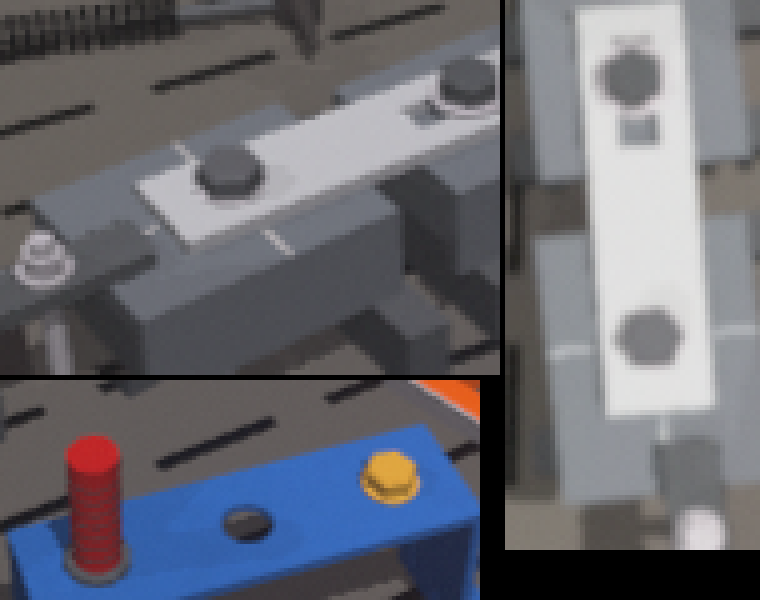

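The bolt head sits on the bar at side crop (230,165) and the drift and spare are in the stand. My height offset was 30 mm out (the foot is at z=45 in the stand), so the bolt dropped its last 29 mm or so when I let go. I'll check it is home with a gentle touch on the head from closed fingertips.

```bash
python3 - <<'E'
from rob import *
s=(275.6,192.2);t=(293.2,246.8)
for z in(113,119,125,131): print(z,back("side",s,z).round(1),back("top",t,z).round(1))
p=(508.7,110.1);hand.grab(30);bot.move_to([*p,400],R)
bot.move_straight([*p,312],vel=120);b=force(5)
for z in np.arange(310,288,-1.5):
    bot.move_straight([*p,z],vel=30);f=force(2)-b
    if f[2]>4: break
print("contact",z,bot.read_tool_pos()[2]-173,f.round(1))
if z>295: raise SystemExit
bot.move_straight([*p,z-1],vel=20);print((force(3)-b).round(1),bot.read_tool_pos()[2]-173)
bot.move_straight([*p,400],vel=150);bot.move_to([250,420,420],R);print(st())
E
```

```text
113 [510.9 115.1] [509.8 111.7]
119 [508.1 107.3] [509.4 111.4]
125 [505.3  99.4] [509. 111.]
131 [502.4  91.6] [508.7 110.6]
contact 289.0 116.79529325291298 [-3.2  0.7  7.8]
[-3.9  0.4 10.8] 116.17894130979442
(53.02, [250.8, 419.7, 419.8], [-0.9, -1.0, 0.2], -0.3)
```

```bash
python3 -c "
from plant import *
print(job_done())"
```

```text
the job is handed in; nothing more can be done
None
```

The job is handed in at about 53 s: the drift lined the holes up and is back in the stand, and the M20 bolt is home in both holes and released. It dropped its last 29 mm or so when I let go, because my height offset was 30 mm out; a light touch on its head then met it about 2 mm below the expected seated height, within my measuring error, so I took it as fully seated.

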